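# Find the heavy side of a flywheel

## Robot

A 6-joint arm with a two-finger parallel gripper is mounted at the origin on a cart in front of the work surface, level with it; the furniture and walls round the work are solid. World frame = base frame: x ahead of the robot, y to its left, z up, the work surface at z = 0. Lengths are in m, angles in rad, forces in N, time in s.
With the tool pointing down it reaches from about 0.225 to 0.875 m from the base axis. Payload 3.4 kg.
Tool frame: the origin (TCP) lies on the centre line of the jaws, within the pads' length; the fingertips stand 11 mm ahead of it and the grasp point (between the pads) lies 8 mm behind it; z points along the fingers, y is the line along which they close (so a half turn about z gives the same grasp; the last joint's range is limited). The gripper opens to 85 mm and grips with 20 to 120 N. Pads are 22 mm wide; open, the fingers measure 114 mm over their backs; the gripper's body (76 mm by 85 mm) begins 54 mm behind the grasp point. The pads swing forward as they close: fully open they stand 13 mm farther back than shut.
Start: joints at [-1.307, 0.276, 1.505, -0, 1.361, -0.121], TCP at [0.216, -0.533, 0.242] pointing down, gripper open.
Joint ranges: [-2.89, 2.89], [-0.75, 2.08], [0.22, 2.7], [-1.18, 4.32], [0.11, 2.71], [-2.7, 2.7]. Speed limits (rad/s): [2.57, 2.57, 3.14, 3.14, 3.14, 3.14].

## Interface

Orientations are given as a unit quaternion [w, x, y, z].
In Python, from rig import manip, eyes, job gives the robot as it stands.
- The arm moves only by the tool drive_tool, never from a script. Its argument "rows" is a list of rows, each a list of 3 entries, a list of its own where there are three numbers: the turn, a rotation vector about the world's x, y, z in rad, then the shift along the world's x, y, z in cm, then the finger opening in cm, from 0 to 8.54. A call has 1 to 8 rows; each row shifts and turns the commanded pose from where the row before left it; what a row does not reach is not made up. A row lasts 1/8 s, in which the tool goes at most 62.5 mm and 10.7 degrees, less where a joint would pass 70% of its speed; a pose out of reach is approached as far as the arm can. A call is refused whole if a number of a shift passes 6.25 or a number of a turn 0.188, either way. A call with a gripper value outside its range is refused whole. The fingers move at their own pace and stop on an object; "force" is the grip in N (left out, the last holds). Time passes only in rows, so rows that do not move let the fingers close. It gives the time, the measured TCP pose, the force, the opening and the grip force at its end, in the units of the state.
- manip.get_state(): the state, without advancing time (a new reading comes with each control period).
- eyes.get_image(name): name is "scene" or "top" or "wrist"; returns the picture (420x560x3 uint8, red, green, blue); there is no depth.
- eyes.get_calibration(name): a dict with "camera_matrix" (3x3 intrinsics, pixels), "k1" (the pictures are not rectified: a ray, as slopes to the right and down, at radius r is drawn at 1 + k1 r^2 times it, then the intrinsics apply), "view" (4x4, takes a point from world to camera coordinates). Camera axes: x right, y up, looking along -z (the intrinsics and any distortion apply to the point x, -y, -z); pixel columns grow to the right and rows downward; lengths in m; the calibration is good to about 2 mm. A picture is of the moment at which its call begins: read the wrist's pose just before it. get_calibration takes no time and is no camera call; for the wrist camera it gives the pose at the moment of the call.
- job.sign_off(): hands the job in; it is judged then, once.
The state is a dict: "clock": time; "qpos": joint angles; "qd": joint speeds; "effort": joint torques, N m; "position": TCP position; "ee_rot": TCP orientation; "contact_force": force on the tool from outside, world axes, zero at the start; "moment": the same for the moment, N m; "width": finger opening in m; "gripper_force": force on a finger pad.
Only numpy, scipy, OpenCV 4.12 (cv2) and the standard library are available. Lean on these libraries where they do the work, as an engineer would, in place of code of your own. Each camera call takes 0.05 s, during which the arm holds its last target. There are 200 camera calls.

## Task

The flywheel on the blue balancing stand has a weight hidden inside, and its bearing drags too much for it to swing round by itself. Take the red crank handle, turn the flywheel at least one full turn in one direction to feel where its heavy side is, then bring the heavy side straight down and finish holding it there, with the gripper still closed on the handle. Leave the loose things round the stand where they are.

Things in the scene. Friction and masses are not known exactly. Their poses are not given: they have to be found in the camera images.
- balance_stand: blue pedestal on a dark steel foot, 125 mm deep and 120 mm wide, fixed to the bench. Origin on the bench under the middle of the flywheel disc; x axis level along the axle, away from the crank, so the crank handle stands on the -x side, towards the robot; z up. The level axle is 130 mm above the bench.
- axle_front (a point): centre of the front face of the flywheel's disc (grey, 170 mm across, 36 mm thick), on the axle, 130 mm above the bench, 18 mm in front of the disc's middle. Axes as the stand's. A dark crank bar, 134 mm long, lies over this face and 9 mm proud of it, with the red handle at one end and a round 32 mm counterweight at the other.
- flywheel (a joint): angle of the flywheel. 0: handle straight above the axle; grows clockwise as seen from the robot (from the top the handle goes to the right); no stops, counts on past full turns; starts within 0.6 rad of 0. Steady dry friction of 0.38 N m (7 N at the handle) acts against the motion, so feel it while the handle creeps, not at rest; the wheel stays wherever it is left.
- crank_handle: red grip, 19 mm thick, 66 mm long, parallel to the axle, pointing to the robot. Origin at its centre, 55 mm from the axle's line and 71 mm in front of the disc's front face (62 mm in front of the crank bar); passes as low as 75 mm above the bench. Spins freely on its spindle, so a gripper closed on it from both sides can keep pointing down all the way round.
- low_point (a point): fixed point inside the disc, 50 mm straight below the axle, where the hidden weight's centre must be. The weight (unseen, elsewhere each time, 50 mm from the axle) pulls 0.25 to 0.32 N m (4.5 to 6 N at the handle) when level with the axle, none when straight up or down; the handle goes hardest where it is being lifted, easiest where it sinks. All else is balanced.
- tape_measure: orange tape measure, 80x103x40 mm; loose bystander, to be left alone; origin at the centre of its underside.
- brass_fitting: small brass hex fitting, 42 mm tall, standing; loose bystander, to be left alone; origin at the centre of its underside.
- pliers: red-handled pliers, 183 mm long, lying flat; loose bystander, to be left alone; origin at the centre of its underside.
- screwdriver_b: red screwdriver, 168 mm long, lying flat; loose bystander, to be left alone; origin at the centre of its underside.

How it is judged:
By the outcome, as a careful person would: the job done as asked, in the order asked, and still so for the second after the job is handed in, while the arm keeps its last pose, push and grip.
It also fails if it takes over 67 s, if anything falls off the work surface, if the arm or the gripper's body presses on something with over 40 N, if the wrist force passes 120 N, or if a joint passes its speed limit or range.

## Working session

There is one attempt and no reset: what is moved stays moved. The work goes in short steps, Python scripts to look and compute and a tool call to move; the robot and the scene stay as the last step left them, time stands still between calls to the robot, and variables do not carry over. Pictures are saved under pics/ and viewed, at most 10 in all, crops included, and the job is handed in when it is done.

Besides the shell and the picture viewer there is one more tool, called after "Call:" by a JSON object that holds its "method" and its "body". drive_tool: Moves the arm, as the interface text tells. Its arguments: {"type":"object","properties":{"rows":{"type":"array"},"force":{"type":"number"}},"required":["rows"]}

```bash
ls; mkdir -p pics
python3 - <<'E'
from rig import manip, eyes, job
import cv2, numpy as np
for n in("scene","top"):
    im=eyes.get_image(n); cv2.imwrite(f"pics/{n}0.png",im[:,:,::-1])
    c=eyes.get_calibration(n); print(n,np.round(c["camera_matrix"],1).tolist(),c["k1"],np.round(c["view"],3).tolist())
print(manip.get_state())
E
```

```text
pics
scene [[456.3, 0.0, 279.6], [0.0, 456.3, 210.8], [0.0, 0.0, 1.0]] -0.020116276725408878 [[-0.863, -0.505, 0.024, 0.585], [0.238, -0.364, 0.9, -0.144], [-0.446, 0.783, 0.434, -1.261], [0.0, 0.0, 0.0, 1.0]]
top [[444.4, 0.0, 286.1], [0.0, 444.4, 210.5], [0.0, 0.0, 1.0]] 0.038179913561190416 [[0.009, -1.0, -0.019, 0.275], [0.999, 0.008, 0.046, -0.517], [-0.046, -0.019, 0.999, -1.254], [0.0, 0.0, 0.0, 1.0]]
{'clock': 0.1, 'qpos': array([-1.30698682e+00,  2.76539023e-01,  1.50602653e+00, -2.85414241e-05,
        1.36071160e+00, -1.21005778e-01]), 'qd': array([ 0.00086278, -0.00095448, -0.0037642 , -0.00098395,  0.00074955,
       -0.00078007]), 'effort': array([ 9.03744931e-04, -4.17700195e+01, -2.46405298e+01, -1.86350676e-04,
        5.89403600e-03, -4.40925760e-06]), 'position': array([ 0.21570818, -0.53250208,  0.24151409]), 'ee_rot': array([-8.39110493e-04,  9.81545765e-01,  1.91225525e-01, -7.40061617e-05]), 'contact_force': array([-0.74911248, -0.15184287, -0.09706052]), 'moment': array([-0.01508476,  0.04522844,  0.02179657]), 'gripper_force': 0.0, 'width': 0.08534621664837112}
```

View pics/scene0.png

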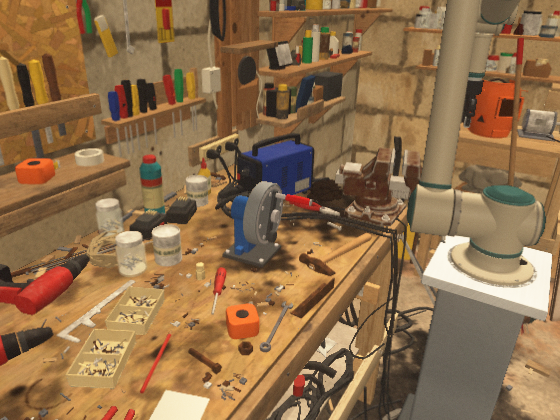

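View pics/top0.png

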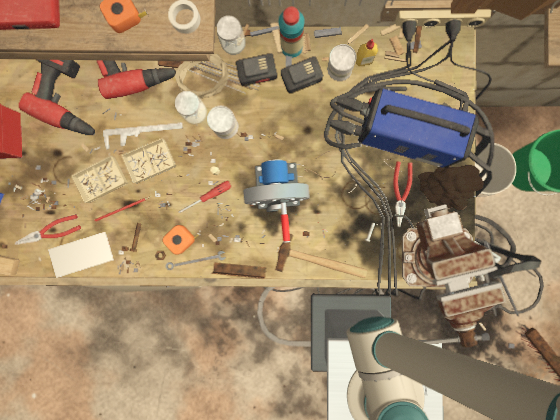

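The scene view shows the grey flywheel at about (262,215) with the red handle around (285–325, 195–212). The top view shows the disc spanning (245,196)–(311,190) and the handle at about (285,225). I'll measure both.

```bash
cat > h.py <<'E'
import numpy as np, cv2
from rig import manip, eyes, job
def ray(c,uv):
    K=np.array(c["camera_matrix"]);V=np.array(c["view"])
    d=np.array([(uv[0]-K[0,2])/K[0,0],(uv[1]-K[1,2])/K[1,1]]);p=d.copy()
    for _ in range(10): p=d/(1+c["k1"]*(p@p))
    R=V[:3,:3]; o=-R.T@V[:3,3]; v=R.T@np.array([p[0],-p[1],-1]); return o,v/np.linalg.norm(v)
def tri(rs):
    A=sum(np.eye(3)-np.outer(v,v) for o,v in rs); b=sum((np.eye(3)-np.outer(v,v))@o for o,v in rs)
    return np.linalg.solve(A,b)
def plane(r,z): o,v=r; return o+v*(z-o[2])/v[2]
def redmask(im,box):
    h=cv2.cvtColor(im,cv2.COLOR_RGB2HSV); m=((h[...,0]<6)|(h[...,0]>174))&(h[...,1]>170)&(h[...,2]>70)
    M=np.zeros(m.shape,np.uint8); x0,y0,x1,y1=box; M[y0:y1,x0:x1]=m[y0:y1,x0:x1]
    n,l,s,c=cv2.connectedComponentsWithStats(M); k=1+s[1:,4].argmax(); return (l==k)
E
python3 - <<'E'
from h import *
P={}
for n,b in(("scene",(270,180,345,225)),("top",(268,200,305,255))):
    im=cv2.imread(f"pics/{n}0.png")[:,:,::-1].copy(); m=redmask(im,b)
    ys,xs=np.nonzero(m); r=cv2.minAreaRect(np.c_[xs,ys].astype(np.float32)); print(n,m.sum(),r)
    bx=cv2.boxPoints(r); L=sorted([(np.linalg.norm(bx[i]-bx[(i+1)%4]),i) for i in range(2)])
    i=L[0][1]; e=[(bx[i]+bx[(i+1)%4])/2,(bx[(i+2)%4]+bx[(i+3)%4])/2]
    c=eyes.get_calibration(n)
    e.sort(key=lambda p:p[0] if n=="scene" else p[1]); print(e); P[n]=[ray(c,p) for p in e]
E_=[tri([P["scene"][i],P["top"][i]]) for i in (0,1)]; print(E_, np.linalg.norm(E_[1]-E_[0]))
c=eyes.get_calibration("top")
for p in((245,196),(311,190)): print(plane(ray(c,p),.13))
for n,(x0,y0,x1,y1) in (("top",(225,145,335,255)),("scene",(215,165,345,285))):
    im=cv2.imread(f"pics/{n}0.png")[y0:y1,x0:x1]; cv2.imwrite(f"pics/{n}c.png",cv2.resize(im,None,fx=5 if n=="top" else 4.9,fy=5 if n=="top" else 4.9,interpolation=cv2.INTER_CUBIC))
E
```

```text
scene 300 ((302.5000305175781, 202.00001525878906), (35.89527130126953, 10.429031372070312), 14.03624439239502)
[array([285.08826, 197.64708], dtype=float32), array([319.9118 , 206.35295], dtype=float32)]
top 161 ((284.9999694824219, 227.49996948242188), (25.539934158325195, 6.979381561279297), 85.60128784179688)
[array([284.02057, 214.76762], dtype=float32), array([285.97937, 240.23232], dtype=float32)]
[array([0.49890308, 0.28215793, 0.17931981]), array([0.42138712, 0.27023493, 0.17071084])] 0.07889864216837744
[0.54649694 0.38411651 0.13      ]
[0.56338621 0.21272893 0.13      ]
```

View pics/topc.png

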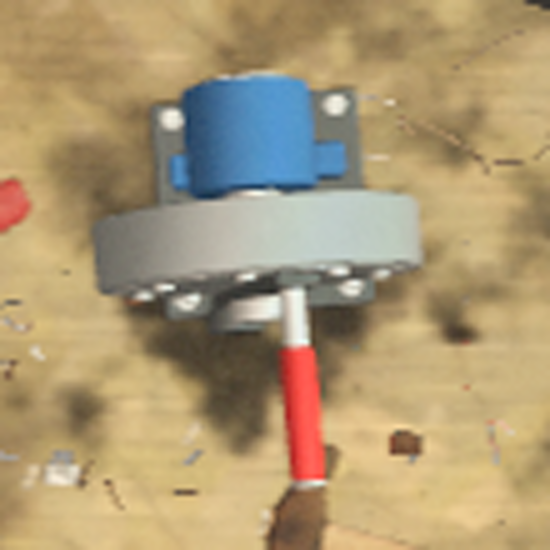

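View pics/scenec.png

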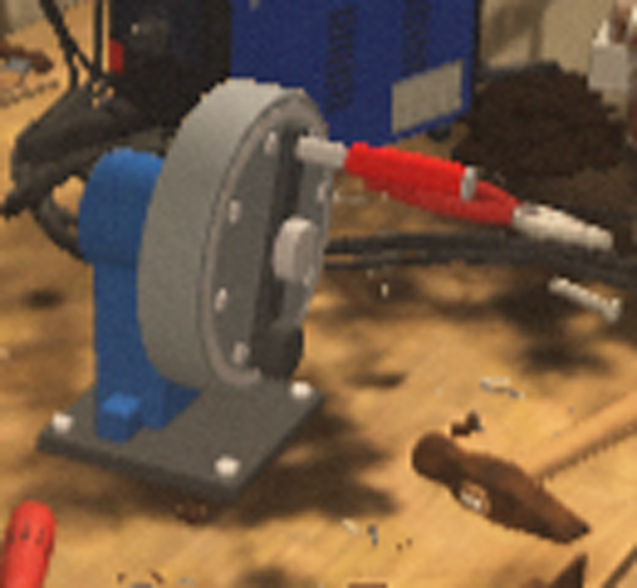

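The top crop shows handle ends at about (284.6,214.4) and (287.0,241.2). In the scene crop the pliers' red merges with the handle, so I'll use the ends (286.8,197.7) and (309.9,201.7) read by eye. The handle is near the top, slightly to the right.

Run:
```python
from h import *
cs=eyes.get_calibration("scene");ct=eyes.get_calibration("top")
a=tri([ray(cs,(286.8,197.7)),ray(ct,(284.6,214.4))]);b=tri([ray(cs,(309.9,201.7)),ray(ct,(287,241.2))])
print(a,b,np.linalg.norm(a-b),np.arctan2((a-b)[1],(a-b)[0]))
# disc front edge extreme points at z=.13, crop px
for p in((97,290),(420,262),(97,225),(418,200)): print(plane(ray(ct,(p[0]/5+225,p[1]/5+145)),.13))
# foot corner bolts in top, z~.012
for p in((172,118),(335,103),(187,302),(352,288)): print(plane(ray(ct,(p[0]/5+225,p[1]/5+145)),.012))
```

```text
[0.49781594 0.27966669 0.17870501] [0.43254447 0.27355148 0.18134341] 0.06561038409674386 0.0934161292116422
[0.52825013 0.38544136 0.13      ]
[0.54409917 0.21778534 0.13      ]
[0.56213421 0.3858808  0.13      ]
[0.57636521 0.21903958 0.13      ]
[0.63489332 0.35695261 0.012     ]
[0.64414582 0.26336627 0.012     ]
[0.52907298 0.34714748 0.012     ]
[0.53783296 0.25275525 0.012     ]
```

Call:
{"method": "drive_tool", "body": {"rows": [[[0,0,0],[0,0,5.5],8.5],[[0,0,0],[0,0,5.5],8.5],[[0,0,-0.05],[1.5,5,3],8.5],[[0,0,-0.05],[1.5,5,0],8.5],[[0,0,-0.05],[1.5,5,0],8.5],[[0,0,-0.05],[1.5,5,0],8.5],[[0,0,-0.05],[1.5,5,0],8.5],[[0,0,-0.04],[1.5,5,0],8.5]], "force": 60}}

```text
clock: 1.1
position: [0.3059, -0.2312, 0.382]
ee_rot: [-0.0, 0.999, 0.046, 0.0]
contact_force: [1.5, 0.3, 0.7]
width: 0.0852
gripper_force: 0.0
```

Call:
{"method": "drive_tool", "body": {"rows": [[[0,0,0],[1.5,5,0],8.5],[[0,0,0],[1.5,5,0],8.5],[[0,0,0],[1.5,5,0],8.5],[[0,0,0],[1.5,5,0],8.5],[[0,0,0],[1.5,5,0],8.5],[[0,0,0],[1.5,5,0],8.5],[[0,0,0],[1.5,5,0],8.5],[[0,0,0],[1.5,5,0],8.5]]}}

```text
clock: 2.1
position: [0.4259, 0.1688, 0.382]
ee_rot: [0.0, 0.999, 0.048, -0.0]
contact_force: [0.6, -0.2, 0.9]
width: 0.085
gripper_force: 0.0
```

Call:
{"method": "drive_tool", "body": {"rows": [[[0,0,0],[1.3,5,0],8.5],[[0,0,0],[1.2,4,0],8.5],[[0,0,0],[0,0,0],8.5],[[0,0,0],[0,0,0],8.5]]}}

```text
clock: 2.6
position: [0.4505, 0.2566, 0.3818]
ee_rot: [0.001, 0.999, 0.048, -0.001]
contact_force: [-0.5, -0.7, 0.9]
width: 0.085
gripper_force: 0.0
```

Run:
```python
from h import *
s=manip.get_state(); print(s)
from scipy.spatial.transform import Rotation as R
q=s["ee_rot"]; print(R.from_quat(np.r_[q[1:],q[0]]).as_matrix().round(3))
c=eyes.get_calibration("wrist"); im=eyes.get_image("wrist"); cv2.imwrite("pics/w1.png",im[:,:,::-1]); np.savez("pics/w1.npz",**c)
```

```text
{'clock': 2.6, 'qpos': array([ 3.84009598e-01,  1.42934868e-01,  1.34361644e+00, -7.44749519e-04,
        1.65672665e+00,  1.85965714e+00]), 'qd': array([-0.01900839, -0.01853676,  0.00452804,  0.000861  , -0.00070682,
        0.00070648]), 'effort': array([ 5.69085572e-01, -3.43124485e+01, -2.62491828e+01,  5.83292625e-02,
       -4.37534682e-02,  9.06479581e-04]), 'position': array([0.4504717 , 0.25659039, 0.38182688]), 'ee_rot': array([ 6.28406858e-04,  9.98869633e-01,  4.75248171e-02, -6.72926034e-04]), 'contact_force': array([-0.45508992, -0.70469964,  0.93705995]), 'moment': array([-0.01199298,  0.03708444, -0.01842666]), 'gripper_force': 0.0, 'width': 0.0849578940709276}
[[ 0.995  0.095 -0.001]
 [ 0.095 -0.995 -0.001]
 [-0.001  0.001 -1.   ]]
```

View pics/w1.png

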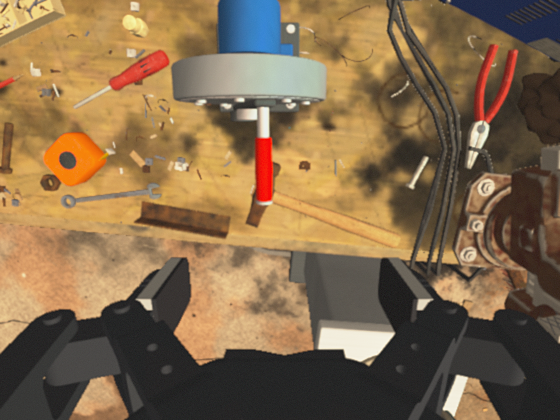

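The wrist view shows the handle clear, with ends at about (262,138) and (264,203), left of the jaw centre near column 280. I'll refine the triangulation with this third view.

Run:
```python
from h import *
cs=eyes.get_calibration("scene");ct=eyes.get_calibration("top");cw=np.load("pics/w1.npz")
cw={k:(cw[k] if cw[k].ndim else float(cw[k])) for k in cw}
im=cv2.imread("pics/w1.png")[:,:,::-1].copy();m=redmask(im,(240,120,290,215));ys,xs=np.nonzero(m);print(xs.min(),xs.max(),ys.min(),ys.max(),xs[ys<145].mean(),xs[ys>195].mean())
u0,u1=xs[ys<145].mean(),xs[ys>195].mean()
for W in (1,0):
  a=tri([ray(cs,(286.8,197.7)),ray(ct,(284.6,214.4))]*W+[ray(ct,(284.6,214.4))]*(1-W)+[ray(cw,(u0,ys.min()))]);b=tri([ray(cs,(309.9,201.7)),ray(ct,(287,241.2))]*W+[ray(ct,(287,241.2))]*(1-W)+[ray(cw,(u1,ys.max()))])
  print(a,b,(a+b)/2,np.linalg.norm(a-b),np.arctan2((a-b)[1],(a-b)[0]))
for p in((172,80),(327,80)): print(plane(ray(cw,p),.13))
```

```text
255 272 137 200 262.8898305084746 263.36619718309856
[0.49816841 0.28107218 0.17917369] [0.43280407 0.27511591 0.18169378] [0.46548624 0.27809404 0.18043373] 0.06568352105468278 0.09087327323345434
[0.49848139 0.28143947 0.1749876 ] [0.4314503  0.27532378 0.17307574] [0.46496584 0.27838162 0.17403167] 0.06733664732269924 0.0909847093389997
[0.55082456 0.39376483 0.13      ]
[0.5666731  0.21893049 0.13      ]
```

Call:
{"method": "drive_tool", "body": {"rows": [[[0,0,0],[0.3,2.0,-3],8.5],[[0,0,0],[0,0,-5],8.5],[[0,0,0],[0,0,-5],8.5],[[0,0,0],[0,0,-4],8.5],[[0,0,0],[0,0,-2.5],8.5],[[0,0,0],[0,0,-1.4],8.5],[[0,0,0],[0,0,0],5],[[0,0,0],[0,0,0],3]]}}

```text
clock: 3.65
position: [0.4547, 0.2771, 0.1746]
ee_rot: [-0.0, 0.999, 0.047, 0.001]
contact_force: [0.2, 0.1, -0.3]
width: 0.0512
gripper_force: 0.0
```

Call:
{"method": "drive_tool", "body": {"rows": [[[0,0,0],[0,0,0],2.2],[[0,0,0],[0,0,0],1.4],[[0,0,0],[0,0,0],1.0],[[0,0,0],[0,0,0],1.0],[[0,0,0],[0,0,0],1.0],[[0,0,0],[0,0,0],1.0]]}}

```text
clock: 4.4
position: [0.4543, 0.278, 0.1743]
ee_rot: [-0.001, 0.999, 0.047, 0.001]
contact_force: [-1.0, 3.5, 5.5]
width: 0.0162
gripper_force: 58.7
```

Run:
```python
from h import *
s=manip.get_state(); print(s)
im=eyes.get_image("wrist"); cv2.imwrite("pics/w2.png",im[:,:,::-1])
```

```text
{'clock': 4.4, 'qpos': array([4.17659069e-01, 2.59635471e-01, 1.70568924e+00, 1.20095859e-03,
       1.17399979e+00, 1.89322842e+00]), 'qd': array([-2.01853880e-03,  4.40766567e-04, -3.86574097e-04,  4.08187193e-04,
        7.24660348e-04, -2.91298855e-05]), 'effort': array([-1.77579682e+00, -3.55920589e+01, -2.02303433e+01, -1.07952476e+00,
        1.32716680e-01, -2.32017650e-03]), 'position': array([0.45430262, 0.27795978, 0.17427651]), 'ee_rot': array([-9.26727569e-04,  9.98876885e-01,  4.73642869e-02,  8.56917709e-04]), 'contact_force': array([-0.96747217,  3.50514642,  5.5051898 ]), 'moment': array([0.51156119, 0.11017737, 0.04070701]), 'gripper_force': 58.74646158933501, 'width': 0.016203078050387395}
```

View pics/w2.png

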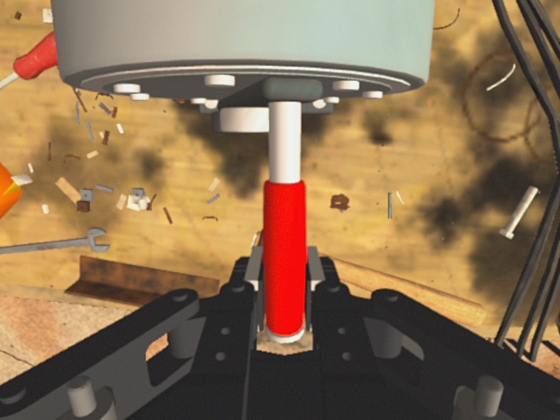

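```bash
cat > tab.py <<'E'
import sys,numpy as np
t0,d,n=map(float,sys.argv[1:4]); e=np.array([.093,-.9957])
P=lambda t:5.5*np.r_[e*np.sin(t),np.cos(t)]
acc=P(t0)
for k in range(int(n)):
    s=np.round(P(t0+d*(k+1))-acc,2); acc=acc+s
    print(f"[[0,0,0],[{s[0]},{s[1]},{s[2]}],1.0],",end="\n" if k%4==3 else "")
E
python3 tab.py 0.3 0.1 64
```

```text
[[0,0,0],[0.05,-0.51,-0.19],1.0],[[0,0,0],[0.04,-0.5,-0.24],1.0],[[0,0,0],[0.05,-0.46,-0.29],1.0],[[0,0,0],[0.04,-0.44,-0.33],1.0],
[[0,0,0],[0.04,-0.4,-0.37],1.0],[[0,0,0],[0.03,-0.36,-0.42],1.0],[[0,0,0],[0.03,-0.32,-0.44],1.0],[[0,0,0],[0.02,-0.27,-0.48],1.0],
[[0,0,0],[0.03,-0.23,-0.5],1.0],[[0,0,0],[0.01,-0.17,-0.52],1.0],[[0,0,0],[0.01,-0.12,-0.54],1.0],[[0,0,0],[0.01,-0.06,-0.55],1.0],
[[0,0,0],[0.0,-0.02,-0.54],1.0],[[0,0,0],[-0.0,0.05,-0.55],1.0],[[0,0,0],[-0.01,0.1,-0.54],1.0],[[0,0,0],[-0.02,0.15,-0.53],1.0],
[[0,0,0],[-0.02,0.2,-0.51],1.0],[[0,0,0],[-0.02,0.25,-0.49],1.0],[[0,0,0],[-0.03,0.3,-0.46],1.0],[[0,0,0],[-0.03,0.34,-0.43],1.0],
[[0,0,0],[-0.04,0.39,-0.39],1.0],[[0,0,0],[-0.04,0.42,-0.35],1.0],[[0,0,0],[-0.04,0.46,-0.31],1.0],[[0,0,0],[-0.04,0.48,-0.26],1.0],
[[0,0,0],[-0.05,0.5,-0.21],1.0],[[0,0,0],[-0.05,0.53,-0.15],1.0],[[0,0,0],[-0.05,0.54,-0.11],1.0],[[0,0,0],[-0.05,0.54,-0.05],1.0],
[[0,0,0],[-0.05,0.55,0.01],1.0],[[0,0,0],[-0.05,0.54,0.05],1.0],[[0,0,0],[-0.05,0.54,0.12],1.0],[[0,0,0],[-0.05,0.52,0.17],1.0],
[[0,0,0],[-0.05,0.5,0.21],1.0],[[0,0,0],[-0.04,0.
[... 279 characters left out ...]
,[-0.01,0.09,0.54],1.0],[[0,0,0],[-0.0,0.03,0.55],1.0],
[[0,0,0],[-0.0,-0.02,0.55],1.0],[[0,0,0],[0.01,-0.07,0.54],1.0],[[0,0,0],[0.01,-0.13,0.54],1.0],[[0,0,0],[0.02,-0.18,0.51],1.0],
[[0,0,0],[0.02,-0.23,0.5],1.0],[[0,0,0],[0.02,-0.28,0.47],1.0],[[0,0,0],[0.03,-0.33,0.45],1.0],[[0,0,0],[0.04,-0.37,0.4],1.0],
[[0,0,0],[0.04,-0.4,0.37],1.0],[[0,0,0],[0.04,-0.45,0.33],1.0],[[0,0,0],[0.04,-0.47,0.28],1.0],[[0,0,0],[0.05,-0.49,0.23],1.0],
[[0,0,0],[0.05,-0.52,0.18],1.0],[[0,0,0],[0.05,-0.53,0.12],1.0],[[0,0,0],[0.05,-0.55,0.08],1.0],[[0,0,0],[0.05,-0.54,0.01],1.0],
[[0,0,0],[0.05,-0.55,-0.03],1.0],[[0,0,0],[0.05,-0.54,-0.09],1.0],[[0,0,0],[0.05,-0.53,-0.15],1.0],[[0,0,0],[0.05,-0.51,-0.2],1.0],
```

Call:
{"method": "drive_tool", "body": {"rows": [[[0,0,0],[0.05,-0.51,-0.19],1.0],[[0,0,0],[0.04,-0.5,-0.24],1.0],[[0,0,0],[0.05,-0.46,-0.29],1.0],[[0,0,0],[0.04,-0.44,-0.33],1.0]]}}

```text
clock: 4.95
position: [0.456, 0.2594, 0.1638]
ee_rot: [-0.002, 0.999, 0.047, 0.001]
contact_force: [-1.3, 5.1, 4.4]
width: 0.0162
gripper_force: 58.7
```

Call:
{"method": "drive_tool", "body": {"rows": [[[0,0,0],[0.04,-0.4,-0.37],1.0],[[0,0,0],[0.03,-0.36,-0.42],1.0],[[0,0,0],[0.03,-0.32,-0.44],1.0],[[0,0,0],[0.02,-0.27,-0.48],1.0]]}}

```text
clock: 5.45
position: [0.4573, 0.2457, 0.1459]
ee_rot: [-0.001, 0.999, 0.047, 0.001]
contact_force: [-0.2, 6.5, 2.3]
width: 0.0165
gripper_force: 58.5
```

Call:
{"method": "drive_tool", "body": {"rows": [[[0,0,0],[0.03,-0.22,-0.5],1.0],[[0,0,0],[0.01,-0.16,-0.52],1.0],[[0,0,0],[0.01,-0.11,-0.54],1.0],[[0,0,0],[0.01,-0.05,-0.55],1.0]]}}

```text
clock: 5.95
position: [0.4579, 0.2404, 0.1248]
ee_rot: [-0.001, 0.999, 0.047, 0.001]
contact_force: [-0.0, 5.7, 2.7]
width: 0.0168
gripper_force: 58.5
```

Call:
{"method": "drive_tool", "body": {"rows": [[[0,0,0],[0,-0.01,-0.54],1.0],[[0,0,0],[0,0.05,-0.55],1.0],[[0,0,0],[-0.01,0.1,-0.54],1.0],[[0,0,0],[-0.02,0.15,-0.53],1.0]]}}

```text
clock: 6.45
position: [0.4576, 0.2435, 0.1034]
ee_rot: [-0.002, 0.999, 0.047, 0.001]
contact_force: [-1.2, 7.4, 4.8]
width: 0.0167
gripper_force: 58.8
```

Call:
{"method": "drive_tool", "body": {"rows": [[[0,0,0],[-0.02,0.2,-0.51],1.0],[[0,0,0],[-0.02,0.25,-0.49],1.0],[[0,0,0],[-0.03,0.3,-0.46],1.0],[[0,0,0],[-0.03,0.34,-0.43],1.0]]}}

```text
clock: 6.95
position: [0.4566, 0.2545, 0.085]
ee_rot: [-0.002, 0.999, 0.047, 0.001]
contact_force: [-2.5, 7.4, 8.3]
width: 0.0165
gripper_force: 59.2
```

Call:
{"method": "drive_tool", "body": {"rows": [[[0,0,0],[-0.04,0.42,-0.34],1.0],[[0,0,0],[-0.04,0.45,-0.3],1.0],[[0,0,0],[-0.04,0.46,-0.29],1.0],[[0,0,0],[-0.04,0.48,-0.26],1.0]]}}

```text
clock: 7.45
position: [0.455, 0.2708, 0.0727]
ee_rot: [0.0, 0.999, 0.048, 0.001]
contact_force: [-1.2, -0.0, 7.8]
width: 0.0166
gripper_force: 59.0
```

Call:
{"method": "drive_tool", "body": {"rows": [[[0,0,0],[-0.05,0.5,-0.21],1.0],[[0,0,0],[-0.05,0.53,-0.15],1.0],[[0,0,0],[-0.05,0.54,-0.11],1.0],[[0,0,0],[-0.05,0.54,-0.05],1.0]]}}

```text
clock: 7.95
position: [0.4531, 0.2908, 0.0672]
ee_rot: [0.001, 0.999, 0.048, 0.0]
contact_force: [0.5, -3.5, 5.3]
width: 0.0167
gripper_force: 58.9
```

Call:
{"method": "drive_tool", "body": {"rows": [[[0,0,0],[-0.05,0.55,0.01],1.0],[[0,0,0],[-0.05,0.54,0.05],1.0],[[0,0,0],[-0.05,0.54,0.12],1.0],[[0,0,0],[-0.05,0.52,0.17],1.0]]}}

```text
clock: 8.45
position: [0.451, 0.3128, 0.0701]
ee_rot: [0.001, 0.999, 0.048, 0.0]
contact_force: [3.5, -6.1, 0.2]
width: 0.0163
gripper_force: 58.5
```

Call:
{"method": "drive_tool", "body": {"rows": [[[0,0,0],[-0.05,0.5,0.21],1.0],[[0,0,0],[-0.04,0.48,0.27],1.0],[[0,0,0],[-0.04,0.45,0.32],1.0],[[0,0,0],[-0.04,0.41,0.35],1.0]]}}

```text
clock: 8.95
position: [0.4492, 0.331, 0.0806]
ee_rot: [0.001, 0.999, 0.048, -0.0]
contact_force: [4.3, -4.2, -6.1]
width: 0.0169
gripper_force: 58.5
```

Call:
{"method": "drive_tool", "body": {"rows": [[[0,0,0],[-0.04,0.38,0.4],1.0],[[0,0,0],[-0.03,0.34,0.43],1.0],[[0,0,0],[-0.03,0.29,0.47],1.0],[[0,0,0],[-0.02,0.25,0.49],1.0]]}}

```text
clock: 9.45
position: [0.448, 0.3442, 0.0979]
ee_rot: [0.001, 0.999, 0.048, -0.0]
contact_force: [5.8, -2.2, -9.8]
width: 0.0163
gripper_force: 58.5
```

Call:
{"method": "drive_tool", "body": {"rows": [[[0,0,0],[-0.02,0.19,0.52],1.0],[[0,0,0],[-0.01,0.14,0.53],1.0],[[0,0,0],[-0.01,0.09,0.54],1.0],[[0,0,0],[0,0.03,0.55],1.0]]}}

```text
clock: 9.95
position: [0.4474, 0.3498, 0.119]
ee_rot: [-0.0, 0.999, 0.047, -0.0]
contact_force: [4.9, 2.0, -10.7]
width: 0.0167
gripper_force: 58.5
```

Call:
{"method": "drive_tool", "body": {"rows": [[[0,0,0],[0,-0.02,0.55],1.0],[[0,0,0],[0.01,-0.07,0.54],1.0],[[0,0,0],[0.01,-0.13,0.54],1.0],[[0,0,0],[0.02,-0.18,0.51],1.0]]}}

```text
clock: 10.45
position: [0.4477, 0.3468, 0.1404]
ee_rot: [-0.001, 0.999, 0.047, -0.0]
contact_force: [4.1, 4.1, -10.8]
width: 0.0165
gripper_force: 58.6
```

Call:
{"method": "drive_tool", "body": {"rows": [[[0,0,0],[0.02,-0.23,0.5],1.0],[[0,0,0],[0.02,-0.28,0.47],1.0],[[0,0,0],[0.03,-0.33,0.45],1.0],[[0,0,0],[0.04,-0.37,0.4],1.0]]}}

```text
clock: 10.95
position: [0.4488, 0.336, 0.1589]
ee_rot: [-0.003, 0.999, 0.047, -0.0]
contact_force: [2.9, 7.9, -10.0]
width: 0.0165
gripper_force: 58.8
```

Call:
{"method": "drive_tool", "body": {"rows": [[[0,0,0],[0.04,-0.4,0.37],1.0],[[0,0,0],[0.04,-0.45,0.33],1.0],[[0,0,0],[0.04,-0.47,0.28],1.0],[[0,0,0],[0.05,-0.49,0.23],1.0]]}}

```text
clock: 11.45
position: [0.4504, 0.3192, 0.1717]
ee_rot: [-0.004, 0.999, 0.047, -0.0]
contact_force: [2.8, 10.2, -6.9]
width: 0.0165
gripper_force: 59.2
```

Call:
{"method": "drive_tool", "body": {"rows": [[[0,0,0],[0.05,-0.52,0.18],1.0],[[0,0,0],[0.05,-0.53,0.12],1.0],[[0,0,0],[0.05,-0.55,0.08],1.0],[[0,0,0],[0.05,-0.54,0.01],1.0]]}}

```text
clock: 11.95
position: [0.4523, 0.2987, 0.177]
ee_rot: [-0.005, 0.999, 0.047, 0.0]
contact_force: [-0.6, 11.1, 1.0]
width: 0.0163
gripper_force: 60.1
```

Call:
{"method": "drive_tool", "body": {"rows": [[[0,0,0],[0.05,-0.55,-0.03],1.0],[[0,0,0],[0.05,-0.54,-0.09],1.0],[[0,0,0],[0.05,-0.53,-0.15],1.0],[[0,0,0],[0.05,-0.51,-0.2],1.0]]}}

```text
clock: 12.45
position: [0.4545, 0.2762, 0.1736]
ee_rot: [-0.004, 0.999, 0.047, 0.001]
contact_force: [-2.2, 6.4, 7.9]
width: 0.0166
gripper_force: 60.9
```

Call:
{"method": "drive_tool", "body": {"rows": [[[0,0,0],[0.04,-0.49,-0.25],1.0],[[0,0,0],[0.05,-0.46,-0.3],1.0],[[0,0,0],[0.04,-0.43,-0.34],1.0],[[0,0,0],[0.04,-0.4,-0.38],1.0]]}}

```text
clock: 12.95
position: [0.4563, 0.2562, 0.1607]
ee_rot: [-0.002, 0.999, 0.047, 0.001]
contact_force: [-0.4, 1.0, 7.6]
width: 0.0164
gripper_force: 60.8
```

```bash
cat > fit.py <<'E'
import numpy as np
from scipy.optimize import least_squares
D=np.array([l.split() for l in open("d.txt")],float)
p,F,s=D[:,:3],D[:,3:6],D[:,6]
e=np.array([.093,-.9957,0]);x=np.array([.9957,.093,0])
lat=p@e; z=p[:,2]
c=least_squares(lambda c:np.hypot(lat-c[0],z-c[1])-c[2],[-.25,.121,.055]).x
print("circle",c,"resid mm",np.std(np.hypot(lat-c[0],z-c[1])-c[2])*1e3,"axle y at x=.4533:",(c[0]-.093*.4533)/-.9957)
th=np.unwrap(np.arctan2(lat-c[0],z-c[1]))
f=F@e; T=-.055*(f*np.cos(th)-F[:,2]*np.sin(th))   # torque applied to wheel (cw +)
rad=f*np.sin(th)+F[:,2]*np.cos(th)
print(np.c_[th,T,rad].round(3))
# T = s*fr - M sin(th-phi_handle)... heavy at angle th+a (cw from top): gravity torque cw = M sin(th+a)
A=np.c_[s,np.sin(th),np.cos(th)]; m=s!=0
for nm,AA in(("free fr",A),("free+offsets",np.c_[A,np.cos(th)*.055,np.sin(th)*0])):
    q,*_=np.linalg.lstsq(AA[m],T[m],rcond=None); r=T[m]-AA[m]@q
    a=np.arctan2(-q[2],-q[1]); print(nm,q.round(3),"M",np.hypot(q[1],q[2]),"a",a,"target th",(np.pi-a)%(2*np.pi),"rms",r.std())
r=lambda v:v[0]*s[m]-v[1]*np.sin(th[m]+v[2])-.055*(v[3]*np.cos(th[m])-v[4]*np.sin(th[m]))-T[m]
o=least_squares(lambda v:np.r_[r(v)/.02,(v[0]-.38)/.01,(v[1]-.285)/.02,v[3]/.5,v[4]/.5],[.38,.28,a,0,0])
print("reg",o.x.round(3),"target",(np.pi-o.x[2])%(2*np.pi),"sd",np.sqrt(np.linalg.inv(o.jac.T@o.jac)[2,2]),"rms",r(o.x).std(),"now th",th[-1])
E
cat > d.txt <<'E'
.456 .2594 .1638 -1.3 5.1 4.4 1
.4573 .2457 .1459 -.2 6.5 2.3 1
.4579 .2404 .1248 0 5.7 2.7 1
.4576 .2435 .1034 -1.2 7.4 4.8 1
.4566 .2545 .085 -2.5 7.4 8.3 1
.455 .2708 .0727 -1.2 0 7.8 1
.4531 .2908 .0672 .5 -3.5 5.3 1
.451 .3128 .0701 3.5 -6.1 .2 1
.4492 .331 .0806 4.3 -4.2 -6.1 1
.448 .3442 .0979 5.8 -2.2 -9.8 1
.4474 .3498 .119 4.9 2 -10.7 1
.4477 .3468 .1404 4.1 4.1 -10.8 1
.4488 .336 .1589 2.9 7.9 -10 1
.4504 .3192 .1717 2.8 10.2 -6.9 1
.4523 .2987 .177 -.6 11.1 1 1
.4545 .2762 .1736 -2.2 6.4 7.9 1
.4563 .2562 .1607 -.4 1 7.6 1
E
python3 fit.py
```

```text
circle [-0.25173884  0.12209247  0.0550377 ] resid mm 0.08236269010308395 axle y at x=.4533: 0.29516495397636944
[[  0.71    0.375  -0.053]
 [  1.123   0.268  -4.857]
 [  1.522   0.164  -5.536]
 [  1.917   0.109  -8.664]
 [  2.309   0.057 -11.207]
 [  2.682   0.185  -7.042]
 [  3.063   0.217  -5.006]
 [  3.471   0.329  -2.259]
 [  3.857   0.41    1.598]
 [  4.256   0.55    1.865]
 [  4.656   0.583   2.135]
 [  5.051   0.628  -0.1  ]
 [  5.443   0.688  -1.016]
 [  5.829   0.656  -1.862]
 [  6.217   0.606   1.727]
 [  6.636   0.49    5.136]
 [  7.075   0.337   4.607]]
free fr [ 0.395 -0.23   0.17 ] M 0.2863406434530818 a -0.6365648624779636 target th 3.7781575160677567 rms 0.02444712234334004
free+offsets [ 0.395 -0.23   0.17   0.009  0.   ] M 0.2860357952905568 a -0.6351217009779317 target th 3.7767143545677246 rms 0.024447122343340053
reg [ 0.392  0.285 -0.638 -0.009 -0.012] target 3.7792258457365717 sd 0.0991732457447521 rms 0.02444826151593053 now th 7.074619126485336
```

```bash
python3 tab.py 7.1 0.1 44
```

```text
[[0,0,0],[0.03,-0.35,-0.42],1.0],[[0,0,0],[0.03,-0.32,-0.45],1.0],[[0,0,0],[0.03,-0.26,-0.48],1.0],[[0,0,0],[0.02,-0.21,-0.51],1.0],
[[0,0,0],[0.01,-0.17,-0.52],1.0],[[0,0,0],[0.01,-0.11,-0.54],1.0],[[0,0,0],[0.01,-0.06,-0.55],1.0],[[0,0,0],[-0.0,0.0,-0.55],1.0],
[[0,0,0],[-0.01,0.05,-0.55],1.0],[[0,0,0],[-0.01,0.11,-0.53],1.0],[[0,0,0],[-0.01,0.16,-0.53],1.0],[[0,0,0],[-0.02,0.21,-0.51],1.0],
[[0,0,0],[-0.03,0.26,-0.48],1.0],[[0,0,0],[-0.02,0.31,-0.46],1.0],[[0,0,0],[-0.04,0.35,-0.42],1.0],[[0,0,0],[-0.03,0.39,-0.38],1.0],
[[0,0,0],[-0.04,0.43,-0.35],1.0],[[0,0,0],[-0.05,0.46,-0.29],1.0],[[0,0,0],[-0.04,0.49,-0.26],1.0],[[0,0,0],[-0.05,0.5,-0.2],1.0],
[[0,0,0],[-0.05,0.53,-0.15],1.0],[[0,0,0],[-0.05,0.54,-0.09],1.0],[[0,0,0],[-0.05,0.55,-0.04],1.0],[[0,0,0],[-0.05,0.54,0.01],1.0],
[[0,0,0],[-0.05,0.55,0.07],1.0],[[0,0,0],[-0.05,0.53,0.12],1.0],[[0,0,0],[-0.05,0.52,0.18],1.0],[[0,0,0],[-0.05,0.5,0.22],1.0],
[[0,0,0],[-0.04,0.47,0.28],1.0],[[0,0,0],[-0.04,0.45,0.32],1.0],[[0,0,0],[-0.04,0.4,0.37],1.0],[[0,0,0],[-0.04,0.38,0.4],1.0],
[[0,0,0],[-0.03,0.33,0.44],1.0],[[0,0,0],[-0.02,0.28,0.47],1.0],[[0,0,0],[-0.02,0.24,0.5],1.0],[[0,0,0],[-0.02,0.18,0.51],1.0],
[[0,0,0],[-0.01,0.13,0.54],1.0],[[0,0,0],[-0.01,0.08,0.54],1.0],[[0,0,0],[-0.0,0.03,0.55],1.0],[[0,0,0],[-0.0,-0.03,0.55],1.0],
[[0,0,0],[0.01,-0.09,0.54],1.0],[[0,0,0],[0.01,-0.13,0.53],1.0],[[0,0,0],[0.02,-0.19,0.52],1.0],[[0,0,0],[0.02,-0.24,0.49],1.0],
```

Call:
{"method": "drive_tool", "body": {"rows": [[[0,0,0],[0.03,-0.35,-0.42],1.0],[[0,0,0],[0.03,-0.32,-0.45],1.0],[[0,0,0],[0.03,-0.26,-0.48],1.0],[[0,0,0],[0.02,-0.21,-0.51],1.0]]}}

```text
clock: 13.45
position: [0.4575, 0.2439, 0.1414]
ee_rot: [-0.001, 0.999, 0.047, 0.001]
contact_force: [-0.0, -0.4, 5.3]
width: 0.0163
gripper_force: 60.5
```

Call:
{"method": "drive_tool", "body": {"rows": [[[0,0,0],[0.01,-0.17,-0.52],1.0],[[0,0,0],[0.01,-0.11,-0.54],1.0],[[0,0,0],[0.01,-0.06,-0.55],1.0],[[0,0,0],[0,0,-0.55],1.0]]}}

```text
clock: 13.95
position: [0.4578, 0.2404, 0.119]
ee_rot: [-0.001, 0.999, 0.047, 0.0]
contact_force: [0.4, 3.7, 2.8]
width: 0.0164
gripper_force: 60.3
```

Call:
{"method": "drive_tool", "body": {"rows": [[[0,0,0],[-0.01,0.05,-0.55],1.0],[[0,0,0],[-0.01,0.11,-0.53],1.0],[[0,0,0],[-0.01,0.16,-0.53],1.0],[[0,0,0],[-0.02,0.21,-0.51],1.0]]}}

```text
clock: 14.45
position: [0.4573, 0.2458, 0.0981]
ee_rot: [-0.001, 0.999, 0.047, 0.0]
contact_force: [0.4, 6.2, 4.8]
width: 0.0165
gripper_force: 60.5
```

Call:
{"method": "drive_tool", "body": {"rows": [[[0,0,0],[-0.03,0.26,-0.48],1.0],[[0,0,0],[-0.02,0.31,-0.46],1.0],[[0,0,0],[-0.04,0.35,-0.42],1.0],[[0,0,0],[-0.03,0.39,-0.38],1.0]]}}

```text
clock: 14.95
position: [0.4561, 0.2586, 0.081]
ee_rot: [-0.0, 0.999, 0.047, 0.0]
contact_force: [0.8, 4.5, 7.6]
width: 0.0166
gripper_force: 60.8
```

Call:
{"method": "drive_tool", "body": {"rows": [[[0,0,0],[-0.04,0.43,-0.35],1.0],[[0,0,0],[-0.05,0.46,-0.29],1.0],[[0,0,0],[-0.04,0.49,-0.26],1.0],[[0,0,0],[-0.05,0.5,-0.2],1.0]]}}

```text
clock: 15.45
position: [0.4545, 0.2765, 0.0703]
ee_rot: [0.0, 0.999, 0.048, 0.001]
contact_force: [0.5, 1.2, 9.9]
width: 0.0163
gripper_force: 61.0
```

Call:
{"method": "drive_tool", "body": {"rows": [[[0,0,0],[-0.05,0.53,-0.15],1.0],[[0,0,0],[-0.05,0.54,-0.09],1.0],[[0,0,0],[-0.05,0.55,-0.04],1.0],[[0,0,0],[-0.05,0.54,0.01],1.0]]}}

```text
clock: 15.95
position: [0.4525, 0.2965, 0.0671]
ee_rot: [0.002, 0.999, 0.048, 0.0]
contact_force: [2.4, -4.3, 6.4]
width: 0.0164
gripper_force: 60.6
```

Call:
{"method": "drive_tool", "body": {"rows": [[[0,0,0],[-0.05,0.55,0.07],1.0],[[0,0,0],[-0.05,0.53,0.12],1.0],[[0,0,0],[-0.05,0.52,0.18],1.0],[[0,0,0],[-0.05,0.5,0.22],1.0]]}}

```text
clock: 16.45
position: [0.4506, 0.3168, 0.0716]
ee_rot: [0.003, 0.999, 0.048, -0.0]
contact_force: [5.1, -5.4, -2.4]
width: 0.0165
gripper_force: 59.6
```

Call:
{"method": "drive_tool", "body": {"rows": [[[0,0,0],[-0.04,0.47,0.28],1.0],[[0,0,0],[-0.04,0.45,0.32],1.0],[[0,0,0],[-0.04,0.4,0.37],1.0],[[0,0,0],[-0.04,0.38,0.4],1.0]]}}

```text
clock: 16.95
position: [0.4489, 0.3346, 0.0842]
ee_rot: [0.002, 0.999, 0.048, -0.0]
contact_force: [5.8, -0.7, -9.5]
width: 0.0167
gripper_force: 58.9
```

Call:
{"method": "drive_tool", "body": {"rows": [[[0,0,0],[-0.03,0.33,0.44],1.0],[[0,0,0],[-0.02,0.28,0.47],1.0],[[0,0,0],[-0.02,0.24,0.5],1.0],[[0,0,0],[-0.02,0.18,0.51],1.0]]}}

```text
clock: 17.45
position: [0.4478, 0.3463, 0.103]
ee_rot: [0.001, 0.999, 0.047, -0.001]
contact_force: [5.3, 4.7, -11.4]
width: 0.0164
gripper_force: 58.7
```

Call:
{"method": "drive_tool", "body": {"rows": [[[0,0,0],[-0.01,0.13,0.54],1.0],[[0,0,0],[-0.01,0.08,0.54],1.0],[[0,0,0],[0,0.03,0.55],1.0],[[0,0,0],[0,-0.03,0.55],1.0]]}}

```text
clock: 17.95
position: [0.4474, 0.3497, 0.125]
ee_rot: [-0.001, 0.999, 0.047, -0.001]
contact_force: [4.9, 7.2, -10.7]
width: 0.0165
gripper_force: 58.9
```

Call:
{"method": "drive_tool", "body": {"rows": [[[0,0,0],[0.01,-0.09,0.54],1.0],[[0,0,0],[0.01,-0.13,0.53],1.0],[[0,0,0],[0.02,-0.19,0.52],1.0],[[0,0,0],[0.02,-0.24,0.49],1.0]]}}

```text
clock: 18.45
position: [0.448, 0.3443, 0.1462]
ee_rot: [-0.002, 0.999, 0.047, -0.0]
contact_force: [3.8, 10.4, -9.4]
width: 0.0164
gripper_force: 59.1
```

Call:
{"method": "drive_tool", "body": {"rows": [[[0,0,0],[-0.02,0.34,-0.49],1.0],[[0,0,0],[-0.02,0.19,-0.52],1.0],[[0,0,0],[-0.01,0.13,-0.53],1.0],[[0,0,0],[-0.01,0.09,-0.54],1.0]]}}

```text
clock: 18.95
position: [0.4475, 0.3497, 0.1273]
ee_rot: [0.0, 0.999, 0.047, 0.0]
contact_force: [2.0, 2.1, 2.6]
width: 0.0163
gripper_force: 60.4
```

Call:
{"method": "drive_tool", "body": {"rows": [[[0,0,0],[0,0.03,-0.55],1.0],[[0,0,0],[0,-0.03,-0.55],1.0],[[0,0,0],[0.01,-0.08,-0.54],1.0],[[0,0,0],[0.01,-0.13,-0.54],1.0]]}}

```text
clock: 19.45
position: [0.4477, 0.3474, 0.1056]
ee_rot: [0.0, 0.999, 0.047, 0.0]
contact_force: [1.8, 1.3, 4.6]
width: 0.0166
gripper_force: 60.6
```

Call:
{"method": "drive_tool", "body": {"rows": [[[0,0,0],[0.02,-0.18,-0.51],1.0],[[0,0,0],[0.02,-0.24,-0.5],1.0],[[0,0,0],[0.02,-0.28,-0.47],1.0],[[0,0,0],[0.03,-0.33,-0.44],1.0]]}}

```text
clock: 19.95
position: [0.4487, 0.3372, 0.0868]
ee_rot: [-0.0, 0.999, 0.047, 0.0]
contact_force: [0.4, 0.7, 7.2]
width: 0.0166
gripper_force: 60.9
```

Call:
{"method": "drive_tool", "body": {"rows": [[[0,0,0],[0.04,-0.38,-0.4],1.0],[[0,0,0],[0.04,-0.4,-0.37],1.0],[[0,0,0],[0.04,-0.45,-0.32],1.0],[[0,0,0],[0.04,-0.47,-0.28],1.0]]}}

```text
clock: 20.45
position: [0.4503, 0.3213, 0.0737]
ee_rot: [-0.001, 0.999, 0.047, 0.001]
contact_force: [-0.0, 3.4, 10.2]
width: 0.0165
gripper_force: 61.3
```

Call:
{"method": "drive_tool", "body": {"rows": [[[0,0,0],[0.05,-0.5,-0.22],1.0],[[0,0,0],[0.05,-0.52,-0.18],1.0],[[0,0,0],[0.05,-0.53,-0.12],1.0],[[0,0,0],[0.05,-0.55,-0.07],1.0]]}}

```text
clock: 20.95
position: [0.452, 0.3018, 0.0675]
ee_rot: [-0.003, 0.999, 0.047, 0.0]
contact_force: [-0.3, 8.7, 5.1]
width: 0.0165
gripper_force: 60.8
```

Call:
{"method": "drive_tool", "body": {"rows": [[[0,0,0],[0.05,-0.54,-0.01],1.0],[[0,0,0],[0.05,-0.55,0.04],1.0],[[0,0,0],[0.05,-0.54,0.09],1.0],[[0,0,0],[0.05,-0.53,0.15],1.0]]}}

```text
clock: 21.45
position: [0.454, 0.2806, 0.0692]
ee_rot: [-0.003, 0.999, 0.046, 0.0]
contact_force: [1.6, 11.0, -2.6]
width: 0.0167
gripper_force: 59.9
```

Call:
{"method": "drive_tool", "body": {"rows": [[[0,0,0],[0.05,-0.5,0.2],1.0],[[0,0,0],[0.04,-0.49,0.26],1.0],[[0,0,0],[0.05,-0.46,0.29],1.0],[[0,0,0],[0.04,-0.43,0.35],1.0]]}}

```text
clock: 21.95
position: [0.4558, 0.261, 0.0792]
ee_rot: [-0.002, 0.999, 0.047, -0.0]
contact_force: [4.7, 9.6, -7.5]
width: 0.0163
gripper_force: 59.2
```

Call:
{"method": "drive_tool", "body": {"rows": [[[0,0,0],[0.03,-0.39,0.38],1.0],[[0,0,0],[0.04,-0.35,0.42],1.0],[[0,0,0],[0.02,-0.31,0.46],1.0],[[0,0,0],[0.03,-0.26,0.48],1.0]]}}

```text
clock: 22.45
position: [0.4571, 0.2469, 0.0962]
ee_rot: [-0.001, 0.999, 0.047, -0.0]
contact_force: [5.1, 6.7, -10.1]
width: 0.0162
gripper_force: 58.9
```

Call:
{"method": "drive_tool", "body": {"rows": [[[0,0,0],[0.02,-0.21,0.51],1.0],[[0,0,0],[0.01,-0.16,0.53],1.0],[[0,0,0],[0.01,-0.11,0.53],1.0],[[0,0,0],[0.01,-0.05,0.55],1.0]]}}

```text
clock: 22.95
position: [0.4577, 0.2406, 0.1171]
ee_rot: [-0.0, 0.999, 0.047, -0.0]
contact_force: [6.2, 3.1, -11.3]
width: 0.0164
gripper_force: 58.8
```

Call:
{"method": "drive_tool", "body": {"rows": [[[0,0,0],[0,0,0.55],1.0],[[0,0,0],[-0.01,0.06,0.55],1.0],[[0,0,0],[-0.01,0.11,0.54],1.0],[[0,0,0],[-0.01,0.17,0.52],1.0]]}}

```text
clock: 23.45
position: [0.4575, 0.2429, 0.1385]
ee_rot: [0.001, 0.999, 0.048, -0.001]
contact_force: [7.3, -0.7, -11.1]
width: 0.0168
gripper_force: 59.0
```

```bash
cat >> d.txt <<'E'
.4575 .2439 .1414 0 -.4 5.3 1
.4578 .2404 .119 .4 3.7 2.8 1
.4573 .2458 .0981 .4 6.2 4.8 1
.4561 .2586 .081 .8 4.5 7.6 1
.4545 .2765 .0703 .5 1.2 9.9 1
.4525 .2965 .0671 2.4 -4.3 6.4 1
.4506 .3168 .0716 5.1 -5.4 -2.4 1
.4489 .3346 .0842 5.8 -.7 -9.5 1
.4478 .3463 .103 5.3 4.7 -11.4 1
.4474 .3497 .125 4.9 7.2 -10.7 1
.448 .3443 .1462 3.8 10.4 -9.4 1
.4475 .3497 .1273 2 2.1 2.6 -1
.4477 .3474 .1056 1.8 1.3 4.6 -1
.4487 .3372 .0868 .4 .7 7.2 -1
.4503 .3213 .0737 0 3.4 10.2 -1
.452 .3018 .0675 -.3 8.7 5.1 -1
.454 .2806 .0692 1.6 11 -2.6 -1
.4558 .261 .0792 4.7 9.6 -7.5 -1
.4571 .2469 .0962 5.1 6.7 -10.1 -1
.4577 .2406 .1171 6.2 3.1 -11.3 -1
.4575 .2429 .1385 7.3 -.7 -11.1 -1
E
python3 fit.py; grep -- ' 1$' d.txt>f; grep -- ' -1$' d.txt>r; cp d.txt all.txt
for k in f r; do cp $k d.txt; python3 fit.py|grep -E "free fr|reg"; done; cp all.txt d.txt; python3 tab.py 7.5 0.1 28
```

```text
circle [-0.25174425  0.12210472  0.05501018] resid mm 0.08340977223505004 axle y at x=.4533: 0.2951703779886265
[[  0.71    0.375  -0.055]
 [  1.124   0.268  -4.858]
 [  1.522   0.164  -5.536]
 [  1.917   0.109  -8.665]
 [  2.309   0.056 -11.207]
 [  2.682   0.185  -7.042]
 [  3.063   0.217  -5.006]
 [  3.471   0.33   -2.258]
 [  3.857   0.41    1.6  ]
 [  4.256   0.55    1.868]
 [  4.656   0.583   2.137]
 [  5.051   0.628  -0.098]
 [  5.443   0.688  -1.015]
 [  5.829   0.656  -1.862]
 [  6.218   0.606   1.726]
 [  6.637   0.49    5.135]
 [  7.075   0.337   4.605]
 [  7.495   0.265   2.234]
 [  7.91    0.142  -3.799]
 [  8.305   0.09   -7.615]
 [  8.696   0.097  -8.604]
 [  9.078   0.125  -9.702]
 [  9.45    0.239  -6.512]
 [  9.832   0.348  -0.114]
 [ 10.233   0.425   5.669]
 [ 10.64    0.508   7.895]
 [ 11.048   0.607   6.14 ]
 [ 11.449   0.706   4.87 ]
 [ 11.09   -0.132   2.142]
 [ 10.691  -0.26   -0.304]
 [ 10.3    -0.327  -4.109]
 [  9.922  -0.431  -7.347]
 [  9.547  -0.509  -4.   ]
 [  9.156  -0.611  -0.362]
 [  8.751  -0.649   0.17 ]
 [  8.345  -0.651  -0.699]
 [  7.945  -0.63
[... 1199 characters left out ...]
.16,-0.52],1.0],[[0,0,0],[-0.02,0.21,-0.51],1.0],
[[0,0,0],[-0.02,0.26,-0.48],1.0],[[0,0,0],[-0.03,0.3,-0.46],1.0],[[0,0,0],[-0.03,0.36,-0.42],1.0],[[0,0,0],[-0.04,0.39,-0.38],1.0],
[[0,0,0],[-0.04,0.42,-0.35],1.0],[[0,0,0],[-0.04,0.46,-0.3],1.0],[[0,0,0],[-0.05,0.49,-0.25],1.0],[[0,0,0],[-0.05,0.51,-0.2],1.0],
[[0,0,0],[-0.05,0.53,-0.15],1.0],[[0,0,0],[-0.05,0.54,-0.09],1.0],[[0,0,0],[-0.05,0.54,-0.04],1.0],[[0,0,0],[-0.05,0.55,0.01],1.0],
[[0,0,0],[-0.05,0.54,0.07],1.0],[[0,0,0],[-0.05,0.54,0.12],1.0],[[0,0,0],[-0.05,0.51,0.18],1.0],[[0,0,0],[-0.04,0.5,0.22],1.0],
[[0,0,0],[-0.05,0.48,0.28],1.0],[[0,0,0],[-0.04,0.44,0.32],1.0],[[0,0,0],[-0.04,0.41,0.37],1.0],[[0,0,0],[-0.03,0.37,0.4],1.0],
```

Call:
{"method": "drive_tool", "body": {"rows": [[[0,0,0],[0.02,-0.16,-0.52],1.0],[[0,0,0],[0.01,-0.11,-0.54],1.0],[[0,0,0],[0,-0.06,-0.55],1.0],[[0,0,0],[0,0,-0.55],1.0]]}}

```text
clock: 23.95
position: [0.4578, 0.2405, 0.119]
ee_rot: [0.0, 0.999, 0.047, 0.0]
contact_force: [3.4, -0.3, 3.0]
width: 0.0164
gripper_force: 60.5
```

Call:
{"method": "drive_tool", "body": {"rows": [[[0,0,0],[0,0.05,-0.55],1.0],[[0,0,0],[-0.01,0.11,-0.54],1.0],[[0,0,0],[-0.02,0.16,-0.52],1.0],[[0,0,0],[-0.02,0.21,-0.51],1.0]]}}

```text
clock: 24.45
position: [0.4572, 0.2461, 0.0978]
ee_rot: [0.0, 0.999, 0.047, 0.0]
contact_force: [4.7, 0.7, 2.7]
width: 0.0162
gripper_force: 60.4
```

Call:
{"method": "drive_tool", "body": {"rows": [[[0,0,0],[-0.02,0.26,-0.48],1.0],[[0,0,0],[-0.03,0.3,-0.46],1.0],[[0,0,0],[-0.03,0.36,-0.42],1.0],[[0,0,0],[-0.04,0.39,-0.38],1.0]]}}

```text
clock: 24.95
position: [0.456, 0.2593, 0.0805]
ee_rot: [0.0, 0.999, 0.047, 0.0]
contact_force: [4.7, 0.0, 3.6]
width: 0.0167
gripper_force: 60.5
```

Call:
{"method": "drive_tool", "body": {"rows": [[[0,0,0],[-0.04,0.42,-0.35],1.0],[[0,0,0],[-0.04,0.46,-0.3],1.0],[[0,0,0],[-0.05,0.49,-0.25],1.0],[[0,0,0],[-0.05,0.51,-0.2],1.0]]}}

```text
clock: 25.45
position: [0.4542, 0.2781, 0.0698]
ee_rot: [0.0, 0.999, 0.047, 0.0]
contact_force: [4.3, -1.2, 5.7]
width: 0.0165
gripper_force: 60.8
```

Call:
{"method": "drive_tool", "body": {"rows": [[[0,0,0],[-0.05,0.53,-0.15],1.0],[[0,0,0],[-0.05,0.54,-0.09],1.0],[[0,0,0],[-0.05,0.54,-0.04],1.0],[[0,0,0],[-0.05,0.55,0.01],1.0]]}}

```text
clock: 25.95
position: [0.4523, 0.2987, 0.0672]
ee_rot: [0.001, 0.999, 0.048, 0.0]
contact_force: [5.3, -4.4, 7.5]
width: 0.0166
gripper_force: 60.9
```

Call:
{"method": "drive_tool", "body": {"rows": [[[0,0,0],[-0.05,0.54,0.07],1.0],[[0,0,0],[-0.05,0.54,0.12],1.0],[[0,0,0],[-0.05,0.51,0.18],1.0],[[0,0,0],[-0.04,0.5,0.22],1.0]]}}

```text
clock: 26.45
position: [0.4504, 0.3184, 0.0723]
ee_rot: [0.002, 0.999, 0.048, -0.0]
contact_force: [7.3, -5.7, 1.7]
width: 0.0165
gripper_force: 60.2
```

Call:
{"method": "drive_tool", "body": {"rows": [[[0,0,0],[-0.04,0.48,0.27],1.0],[[0,0,0],[-0.04,0.36,0.25],1.0],[[0,0,0],[0,0,0],1.0],[[0,0,0],[0,0,0],1.0]]}}

```text
clock: 26.95
position: [0.4496, 0.327, 0.0774]
ee_rot: [0.002, 0.999, 0.048, -0.0]
contact_force: [8.0, -5.4, 0.2]
width: 0.0168
gripper_force: 60.2
```

```bash
cat >> d.txt <<'E'
.4578 .2405 .119 3.4 -.3 3 1
.4572 .2461 .0978 4.7 .7 2.7 1
.456 .2593 .0805 4.7 0 3.6 1
.4542 .2781 .0698 4.3 -1.2 5.7 1
.4523 .2987 .0672 5.3 -4.4 7.5 1
.4504 .3184 .0723 7.3 -5.7 1.7 1
E
python3 - <<'E' >> d.txt
from rig import manip
s=manip.get_state(); print(*s["position"],*s["contact_force"],0)
E
python3 fit.py | grep -vE '^ ?\['
```

```text
circle [-0.25175161  0.12210395  0.05500699] resid mm 0.07904924602907361 axle y at x=.4533: 0.29517777135346446
free fr [ 0.392 -0.225  0.17 ] M 0.28236617080103243 a -0.648137460196667 target th 3.78973011378646 rms 0.024762191424158014
free+offsets [ 0.392 -0.225  0.17   0.009  0.   ] M 0.2820561038081451 a -0.6466843902643016 target th 3.7882770438540945 rms 0.024762191424158024
reg [ 0.391  0.284 -0.648  0.02   0.026] target 3.7895617282404017 sd 0.09801328263677936 rms 0.02476918766644969 now th 10.04604442155965
```

```bash
python3 -c "
from rig import job; print(job.sign_off())"
```

```text
the job is handed in; nothing more can be done
None
```

I turned the flywheel more than one full turn clockwise. The forces put its heavy side straight down at a handle angle of about 3.76 rad (likely within 0.1 rad). I left the wheel there (one turn further on) with the gripper closed on the handle, and handed the job in at about 27 s; the sign-off gave no verdict. I took no final picture of the loose things.

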